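# Click the wide reagent cartridge into its dock

## Task

Pick up the wide reagent cartridge and press it upright, foot first, into the pocket of the white dock, past the sprung ball in the pocket's side, until it clicks and sits fully home, then let go of it. Do not drop it in, and leave the slim cartridge standing where it is.

Things in the scene. Friction and masses are not known exactly. Their poses are not given: they have to be found in the camera images.
- wide_cartridge: Grey block, 90 to 170 g, x 40 y 52 z 50 mm, under a white neck to grip (x 32 y 36, 50 to 82 mm up), 4 mm cap on top: 86 mm tall. Stands on the bench. Origin: centre of underside, z up. Each x face has a level black groove, 14 high, 4 deep, centred 20 mm up; below it the foot tapers from 40 mm (x) at 8 mm up to 31 at the underside. A half turn about z makes no difference.
- slim_cartridge: Bystander: a cartridge of the same kind, colours and height (86 mm), but only 26 mm wide in y (x 40 mm, neck x 32 y 18 mm). Origin: centre of its underside. Stands on the bench.
- dock: White box fixed to the bench, x 130 y 120 z 62 mm. Origin: centre of underside, below the middle of its black pocket, open upward: x 44 y 56 mm, floor 12 mm above the origin; the top 12 mm flare to 60 by 72 at the rim. The cartridge goes in with its x along the dock's x, either way round. Home: underside on the floor, shoulder (foot of neck) flush with the dock's top, neck wholly above.
- dock_ball (a joint): Sprung 16 mm steel ball in the pocket's -x wall, centre 20 mm above the pocket floor. 0: stands out 6 mm; up to 0.007 m pressed back. The cartridge's weight stops on it about 15 mm short of home; pushing past takes about 4 to 10 N. Reads 0.002 to 0.006 as the foot passes, then springs below 0.002 into the groove at home (the click), and holds it.

How it is judged:
By the outcome, as a careful person would: the job done as asked, in the order asked, and still so for the second after the job is handed in, with the robot touching nothing.
It also fails if it takes over 38 s, if anything falls off the work surface, if the arm or the gripper's body presses on something with over 40 N, if the wrist force passes 120 N, or if a joint passes its speed limit or range.

## Robot

A 7-joint arm with a two-finger parallel gripper is mounted at the origin on the work surface. World frame = base frame: x ahead of the robot, y to its left, z up, the work surface at z = 0. Lengths are in m, angles in degrees, forces in N, time in s.
With the tool pointing down it reaches from about 0.425 to 0.875 m from the base axis. Payload 4.7 kg.
Tool frame: the origin (TCP) lies on the centre line of the jaws, within the pads' length; the fingertips stand 8 mm ahead of it and the grasp point (between the pads) lies 11 mm behind it; z points along the fingers, y is the direction in which the jaws open and shut (so a half turn about z gives the same grasp; the last joint's range is limited). The gripper opens to 87 mm and grips with 3 to 60 N. Pads are 19 mm wide; open, the fingers measure 117 mm over their backs; the gripper's body (75 mm by 190 mm) begins 51 mm behind the grasp point.
Start: joints at [-64.681, 18.392, -4.016, 83.108, 1.295, 78.541, -3.26], TCP at [0.27, 0.591, 0.21] pointing down, gripper open.
Joint ranges: [-163.93, 163.93], [-17.29, 119.83], [-79.2, 71.16], [3.27, 140.29], [-89.18, 269.18], [5.43, 117.66], [-154.24, 154.24]. Speed limits (degrees/s): [147.25, 147.25, 180, 180, 180, 180, 180].

## Interface

Orientations are given as [roll, pitch, yaw] about the fixed x, y, z axes, in that order (R = Rz(yaw) Ry(pitch) Rx(roll)).
In Python, from cell import env gives the robot as it stands. The module is installed in compiled form; this text tells all that it offers.
- The arm moves only by the tool move_arm, never from a script. Its argument "steps" is a list of rows, each a list of 2 entries, a list of its own where there are three numbers: the shift along the tool's x, y, z in m, then the turn about the tool's z in rad. A call has 1 to 20 rows; each row is the pose to reach, as a shift and turn from the pose commanded when the call began, along the tool's axes at that moment; what a row does not reach only later rows make up. A row lasts 1/8 s, in which the tool goes at most 62.5 mm and 10.7 degrees, less where a joint would pass 70% of its speed; a pose out of reach is approached as far as the arm can. A call with a gripper value outside its range is refused whole. "hand" is the closure, from -1 (fully open) to 1 (shut), set as the call begins (left out, the last holds). The fingers move at their own pace and stop on an object; "squeeze" is the grip in N (left out, the last holds). Time passes only in rows, so rows that repeat a pose let the fingers close. It gives the time, the measured TCP pose, the force and the opening at its end, in the units of the state.
- env.get_obs(): the state, without advancing time (a new reading comes with each control period).
- env.read_camera(name): name is "scene" or "top"; returns (picture, depth): 420x560x3 uint8, red, green, blue; 420x560 float32, m along the optical axis (not along the pixel's ray), 0 where there is no reading.
- env.calibration(name): a dict with "intrinsics" (3x3 intrinsics, pixels), "D" ([k1, k2, p1, p2, k3] as OpenCV has them; the pictures are not rectified), "position" and "orientation" of the camera in the world. Camera axes: x right, y up, looking along -z (the intrinsics and any distortion apply to the point x, -y, -z); pixel columns grow to the right and rows downward; lengths in m; the calibration is good to about 2 mm. A picture is of the moment at which its call begins. calibration takes no time and is no camera call.
- env.sign_off(): hands the job in, once; it reports no verdict.
Trained networks look in the newest picture that a camera, given by its name, has taken for a name from the list of things; names that differ only in an ending like _2 or _b are one class to them, and where a whole thing is asked for, a point or a joint stands for the part that bears it (a point fixed in the world has none). Each returns a list of dicts, best first, with "conf" (0 to 1); they miss things now and then, are a little off and sometimes report something else, mostly with a low value. They report only what shows in the picture. A call takes as long as a camera call.
- env.cut_out(camera, query): "region" (420x560 bool, what is visible of it) and "uv" ([column, row] in pixels, amid what is visible of it).
The state is a dict: "time_s": time; "qpos": joint angles; "joint_velocities": joint speeds; "effort": joint torques, N m; "tool_pos": TCP position; "tool_rot": TCP orientation; "force": force on the tool from outside, world axes, zero at the start; "wrist_torque": the same for the moment, N m; "grip_width": finger opening in m.
Only numpy, scipy, OpenCV 4.12 (cv2) and the standard library are available. Lean on these libraries where they do the work, as an engineer would, in place of code of your own. Each camera call takes 0.05 s, during which the arm holds its last target. There are 200 camera calls.

## Working session

There is one attempt and no reset: what is moved stays moved. The work goes in short steps, Python scripts to look and compute and a tool call to move; the robot and the scene stay as the last step left them, time stands still between calls to the robot, and variables do not carry over. Pictures are saved under pics/ and viewed, about 8 in all and at most 12, crops included, and the job is handed in when it is done.

Besides the shell and the picture viewer there is one more tool, called after ">>>" as name(argument=value, ...), one argument or row to a line, values as JSON. move_arm: Moves the arm, as the interface text tells. Its arguments: {"type":"object","properties":{"steps":{"type":"array"},"hand":{"type":"number"},"squeeze":{"type":"number"}},"required":["steps"]}

```bash
mkdir -p pics
cat > h.py <<'E'
import numpy as np, cv2
from cell import env
from scipy.spatial.transform import Rotation as Ro
def pts(cam, depth, mask):
    c=env.calibration(cam); K=np.array(c["intrinsics"]); D=np.array(c["D"])
    m=mask&(depth>0); v,u=np.nonzero(m)
    n=cv2.undistortPoints(np.stack([u,v],1).astype(np.float64)[:,None],K,D)[:,0]
    d=depth[m]; P=np.stack([n[:,0]*d,-n[:,1]*d,-d],1)
    o=np.array(c["orientation"]); R=o if o.shape==(3,3) else Ro.from_euler('xyz',o,degrees=True).as_matrix()
    return P@R.T+np.array(c["position"])
def rect(P):
    (c,s,a)=cv2.minAreaRect((P[:,:2]*1000).astype(np.float32)); return np.round(c,1),np.round(s,1),round(a,1)
E
python3 - <<'E'
from h import *
o=env.get_obs(); print({k:np.round(o[k],3) for k in("time_s","tool_pos","tool_rot","force","grip_width")})
ims=[]
for cam in("top","scene"):
    c=env.calibration(cam); print(cam,c["position"],c["orientation"])
    im,d=env.read_camera(cam); np.savez(cam,im=im,d=d); ims.append(im)
    for q in("wide_cartridge","slim_cartridge","dock"):
        for r in env.cut_out(cam,q)[:2]:
            P=pts(cam,d,r["region"]); 
            print(cam,q,round(r["conf"],2),r["uv"],r["region"].sum(),'z',np.round(np.percentile(P[:,2],[1,50,99]),3),'med',np.round(np.median(P,0),3))
            T=P[P[:,2]>np.percentile(P[:,2],98)-.006]; print('  toprect',rect(T), T[:,2].mean())
    cv2.imwrite(f"pics/{cam}0.png",im[...,::-1])
E
```

```text
{'time_s': np.float64(0.0), 'tool_pos': array([0.269, 0.591, 0.209]), 'tool_rot': array([-1.79890e+02,  6.00000e-03,  1.55491e+02]), 'force': array([ 0.225, -0.862,  0.502]), 'grip_width': np.float64(0.087)}
top [ 4.16501372e-01 -6.99296194e-05  8.14670943e-01] [  8.3745576    0.27113413 -89.20480438]
top slim_cartridge 0.67 [270.8, 230.9] 393 z [-0.     0.079  0.089] med [0.49  0.018 0.079]
  toprect (array([493.3,  19.7]), array([30.7, 17.1]), 19.3) 0.08550100741110954
top slim_cartridge 0.18 [163.7, 223.2] 798 z [0.01  0.071 0.089] med [0.501 0.211 0.071]
  toprect (array([504. , 222.7]), array([34. , 30.8]), 83.4) 0.08616059825960756
top dock 0.82 [420.5, 224.4] 5655 z [0.001 0.062 0.065] med [ 0.503 -0.239  0.062]
  toprect (array([ 504. , -241.1]), array([122.1, 131.5]), 69.7) 0.06244258198257109
scene [ 0.94609025 -0.09765787  0.63296642] [37.91099543  0.71561523 76.02624151]
scene wide_cartridge 0.71 [392.4, 192.7] 997 z [0.003 0.05  0.087] med [0.52  0.214 0.05 ]
  toprect (array([508. , 222.5]), array([33.2, 28.3]), 81.7) 0.08497028365297164
scene slim_cartridge 0.7 [293.8, 206.2] 664 z [0.    0.05  0.087] med [0.506 0.016 0.05 ]
  toprect (array([495.8,  20.2]), array([31.8, 17.4]), 18.7) 0.08410801812215976
scene dock 0.59 [153.4, 241.5] 5775 z [0.003 0.061 0.065] med [ 0.521 -0.24   0.061]
  toprect (array([ 504.3, -240.4]), array([122.1, 131.1]), 69.8) 0.06224250323925449
scene dock 0.44 [291.4, 206.7] 703 z [-0.     0.049  0.087] med [0.506 0.017 0.049]
  toprect (array([495.8,  20.2]), array([31.8, 17.4]), 18.7) 0.08403350566889461
```

View pics/top0.png

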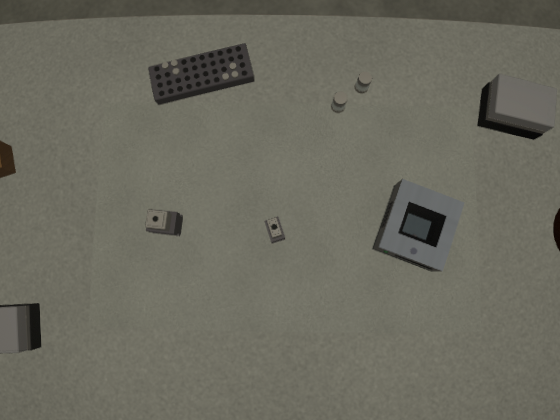

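View pics/scene0.png

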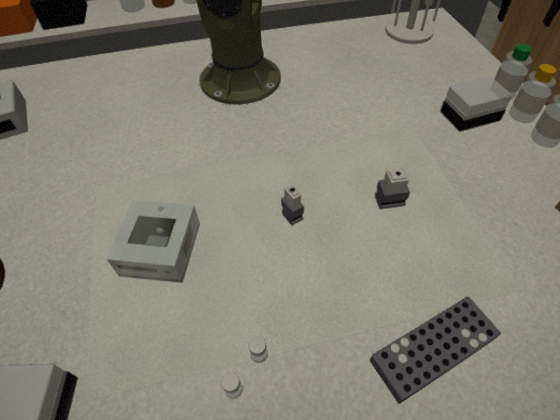

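The top view shows the wide cartridge at about (163,222), the slim one at (275,229) and the dock at (420,225), with its mark at (413,251). In the scene view they are at (392,190), (293,205) and (155,240), and the groove of the wide one faces the camera (+x). The networks' top-view "slim" at 0.18 is really the wide one. Next I'll fit the poses from the clouds.

Run:
```python
from h import *
for cam in("top","scene"):
    f=np.load(cam+".npz"); d=f["d"]; P=pts(cam,d,np.ones(d.shape,bool))
    C=P[(abs(P[:,0]-.505)<.06)&(abs(P[:,1]-.222)<.06)]
    for n,a,b in(("cap",.082,.09),("shoulder+",.046,.09),("body",.012,.09)):
        s=C[(C[:,2]>a)&(C[:,2]<b)]; print(cam,n,len(s),rect(s),np.round(s.mean(0),3))
    q=C[(C[:,2]>.047)&(C[:,2]<.053)]; print(cam,'shoulder only',len(q),rect(q))
    Dk=P[(abs(P[:,0]-.504)<.1)&(abs(P[:,1]+.24)<.1)]
    s=Dk[(Dk[:,2]>.059)&(Dk[:,2]<.066)]; print(cam,'dock top',len(s),rect(s),s[:,2].mean())
    s=Dk[(Dk[:,2]<.03)&(np.hypot(Dk[:,0]-.504,Dk[:,1]+.24)<.035)]; print('floor',len(s),rect(s),np.median(s[:,2]))
    # pocket rim hole by plotting in dock frame
    a=np.radians(-20.3); L=(Dk[:,:2]-[.504,-.2408])@np.array([[np.cos(a),-np.sin(a)],[np.sin(a),np.cos(a)]])
    t=(Dk[:,2]>.0595)&(Dk[:,2]<.066)
    for i in(0,1):
        m=t&(abs(L[:,1-i])<.02); x=L[m,i]; print(' rim',"xy"[i],x[x<0].max(),x[x>0].min(),x.min(),x.max())
def crop(cam,r,c,h,w):
    im=np.load(cam+".npz")["im"][r:r+h,c:c+w,::-1]; return cv2.resize(im,(390,390),interpolation=cv2.INTER_CUBIC)
cv2.imwrite("pics/crop1.png",cv2.convertScaleAbs(np.hstack([crop("top",180,370,100,100),crop("scene",155,355,70,70)]),alpha=1.6))
```

```text
top cap 323 (array([504.2, 222.9]), array([34.7, 31.6]), 84.4) [0.504 0.222 0.086]
top shoulder+ 671 (array([504.3, 222.6]), array([51.5, 40.5]), 84.7) [0.502 0.217 0.072]
top body 805 (array([504.2, 222.3]), array([52.4, 40.5]), 85.0) [0.501 0.215 0.065]
top shoulder only 189 (array([504.3, 222.6]), array([51.5, 40.5]), 84.7)
top dock top 3729 (array([ 504. , -241.1]), array([122.1, 131.5]), 69.7) 0.06243314400089871
floor 571 (array([ 506.1, -245.1]), array([51.2, 38.4]), 68.3) 0.01290477583724825
 rim x -0.02615178732337433 0.02643487992819718 -0.06492095633210761 0.06582201026682513
 rim y -0.032305999345268385 0.033379162129613615 -0.06077224744159204 0.06080030125785159
scene cap 178 (array([506.9, 223.4]), array([32.9, 30.7]), 82.7) [0.508 0.222 0.085]
scene shoulder+ 639 (array([506.2, 223.8]), array([52.2, 40.8]), 84.6) [0.513 0.218 0.068]
scene body 983 (array([506.4, 223.5]), array([52.4, 42. ]), 85.0) [0.515 0.217 0.054]
scene shoulder only 169 (array([506.2, 223.8]), array([52.2, 40.8]), 84.6)
scene dock top 3151 (array([ 504.6, -240.2]), array([122.2, 131.4]), 69.4) 0.06230605661700961
floor 323 (array([ 495.1, -243.9]), array([43.6, 30.8]), 70.2) 0.01322192088851104
 rim x -0.025810126285773283 0.0278380166094295 -0.06532567938755353 0.06557431475075916
 rim y -0.0320711143578512 0.03458853925704494 -0.06027137050895188 0.06130502921428741
```

View pics/crop1.png

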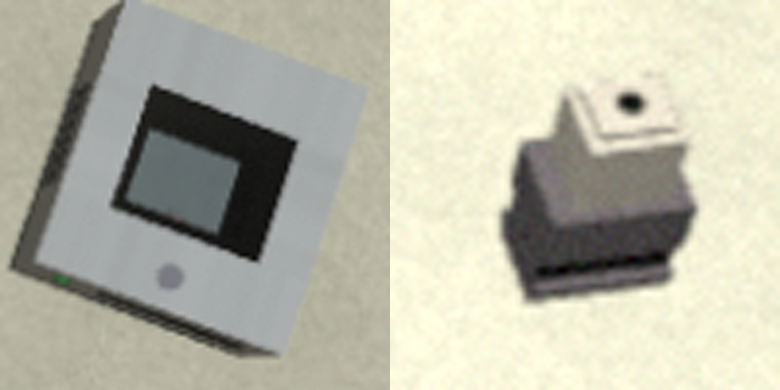

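The crops show the pocket's long side along the dock's y (≈69.6°) and the cartridge's grooved x face towards the camera. The fits from both cameras agree: cartridge (0.505, 0.223) with y at 84.7°, dock (0.504, -0.2407) with y at 69.6°. All sizes match, so I'll move above the cartridge.

>>> move_arm(
  steps=[
    [[-0.037,-0.024,0],-0.03],
    [[-0.073,-0.047,0],-0.07],
    [[-0.11,-0.071,0],-0.1],
    [[-0.147,-0.095,0.01],-0.13],
    [[-0.183,-0.119,0.01],-0.17],
    [[-0.22,-0.142,0.02],-0.2],
    [[-0.257,-0.166,0.02],-0.23],
    [[-0.293,-0.19,0.02],-0.27],
    [[-0.33,-0.213,0.03],-0.3],
    [[-0.355,-0.23,0.035],-0.335],
    [[-0.3667,-0.2372,0.04],-0.335],
    [[-0.3667,-0.2372,0.04],-0.335],
    [[-0.3667,-0.2372,0.04],-0.335],
  ],
  hand=-1,
  squeeze=40,
)

```text
time_s: 2.02
tool_pos: [0.5042, 0.2254, 0.1698]
tool_rot: [179.9, -0.0, 174.8]
force: [0.4, 0.2, 0.2]
grip_width: 0.087
```

>>> move_arm(
  steps=[
    [[-0.001,-0.002,0.02],0],
    [[-0.001,-0.002,0.045],0],
    [[-0.001,-0.002,0.07],0],
    [[-0.001,-0.002,0.09],0],
    [[-0.001,-0.002,0.1],0],
    [[-0.001,-0.002,0.107],0],
    [[-0.001,-0.002,0.107],0],
    [[-0.001,-0.002,0.107],0],
  ],
)

```text
time_s: 3.02
tool_pos: [0.5063, 0.2218, 0.0635]
tool_rot: [179.9, 0.1, 174.7]
force: [0.7, -0.5, -0.2]
grip_width: 0.087
```

>>> move_arm(
  steps=[
    [[0,0,0],0],
    [[0,0,0],0],
    [[0,0,0],0],
    [[0,0,0],0],
    [[0,0,0],0],
    [[0,0,0],0],
    [[0,0,0],0],
    [[0,0,0],0],
  ],
  hand=1,
  squeeze=40,
)

```text
time_s: 4.03
tool_pos: [0.5058, 0.2215, 0.0627]
tool_rot: [180.0, 0.0, 174.7]
force: [0.4, -0.6, -0.2]
grip_width: 0.0354
```

Gripped at 35.4 mm, matching the 36 mm neck. I'll lift it.

>>> move_arm(
  steps=[
    [[0,0,-0.01],0],
    [[0,0,-0.03],0],
    [[0,0,-0.055],0],
    [[0,0,-0.085],0],
    [[0,0,-0.115],0],
    [[0,0,-0.135],0],
    [[0,0,-0.14],0],
    [[0,0,-0.14],0],
    [[0,0,-0.14],0],
  ],
)

```text
time_s: 5.15
tool_pos: [0.5051, 0.2211, 0.2015]
tool_rot: [-179.9, -0.1, 174.7]
force: [0.2, -0.5, -1.3]
grip_width: 0.0352
```

Run:
```python
from h import *
o=env.get_obs(); print({k:np.round(o[k],3) for k in("time_s","tool_pos","tool_rot","force","grip_width")})
for cam in("top","scene"):
    im,d=env.read_camera(cam); P=pts(cam,d,np.ones(d.shape,bool))
    C=P[(abs(P[:,0]-.505)<.06)&(abs(P[:,1]-.222)<.06)&(P[:,2]>.125)&(P[:,2]<.195)]
    print(cam,len(C),rect(C),C.min(0),C.max(0))
    cv2.imwrite(f"pics/{cam}1.png",im[...,::-1])
    s=C[(C[:,2]>.187-.004)&(C[:,2]<.194)]; print(len(s),rect(s) if len(s)>3 else '')
im=cv2.imread("pics/scene1.png")[60:260,280:480]; cv2.imwrite("pics/scene1c.png",cv2.convertScaleAbs(cv2.resize(im,(600,600)),alpha=1.4))
```

```text
{'time_s': np.float64(5.15), 'tool_pos': array([0.505, 0.221, 0.201]), 'tool_rot': array([-1.79933e+02, -9.70000e-02,  1.74682e+02]), 'force': array([ 0.191, -0.503, -1.346]), 'grip_width': np.float64(0.035)}
top 2 (array([487.1, 204.5]), array([1.6, 0. ]), -90.5) [0.4871325  0.20366595 0.18792211] [0.48714523 0.20528317 0.18824498]
2 
scene 983 (array([504.7, 221.5]), array([54.3, 44. ]), 84.5) [0.48141046 0.19281357 0.13844438] [0.52802968 0.24693972 0.19495621]
320 (array([504.4, 221.4]), array([54.3, 43.4]), 84.8)
```

View pics/scene1c.png

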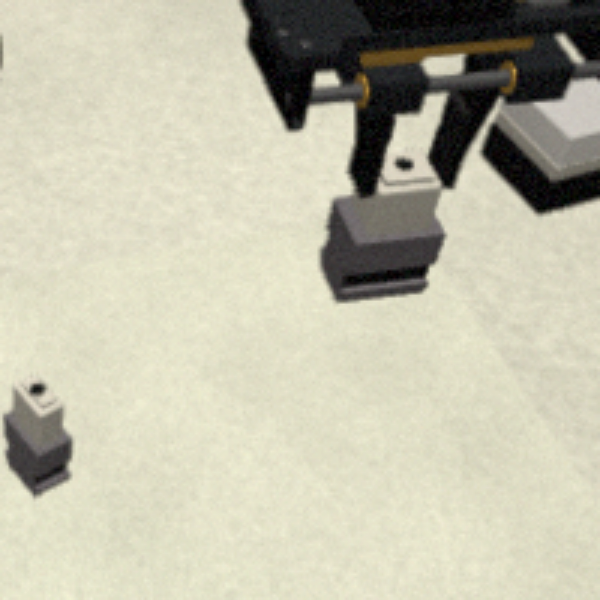

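Held upright and level, with the cartridge centred on the TCP within 1 mm. Carry it to above the dock.

>>> move_arm(
  steps=[
    [[-0.001,-0.01,0],0.01],
    [[-0.003,-0.035,0],0.02],
    [[-0.006,-0.07,0],0.04],
    [[-0.01,-0.105,0],0.06],
    [[-0.013,-0.14,0],0.08],
    [[-0.016,-0.175,0],0.1],
    [[-0.019,-0.21,0],0.12],
    [[-0.022,-0.245,0],0.14],
    [[-0.025,-0.28,0],0.16],
    [[-0.028,-0.315,0],0.18],
    [[-0.032,-0.35,0],0.2],
    [[-0.035,-0.385,0],0.22],
    [[-0.038,-0.42,0],0.24],
    [[-0.04,-0.445,0],0.26],
    [[-0.0415,-0.457,0],0.264],
    [[-0.0416,-0.4596,0],0.264],
    [[-0.0416,-0.4596,0],0.264],
    [[-0.0416,-0.4596,0],0.264],
    [[-0.0416,-0.4596,0],0.264],
  ],
)

```text
time_s: 7.62
tool_pos: [0.5048, -0.2392, 0.2026]
tool_rot: [180.0, -0.0, 159.6]
force: [-0.7, -0.4, -1.8]
grip_width: 0.0355
```

Run:
```python
from h import *
o=env.get_obs(); print({k:np.round(o[k],4) for k in("time_s","tool_pos","tool_rot","force","grip_width")})
im,d=env.read_camera("scene"); P=pts("scene",d,np.ones(d.shape,bool))
C=P[(abs(P[:,0]-.505)<.06)&(abs(P[:,1]+.24)<.05)&(P[:,2]>.125)&(P[:,2]<.191)]
print(len(C),rect(C),C[:,2].min())
Dk=P[(abs(P[:,0]-.504)<.1)&(abs(P[:,1]+.24)<.1)&(P[:,2]>.059)&(P[:,2]<.066)]; print('dock',rect(Dk))
cv2.imwrite("pics/s2.png",im[...,::-1])
```

```text
{'time_s': np.float64(7.625), 'tool_pos': array([ 0.5048, -0.2392,  0.2026]), 'tool_rot': array([ 1.799759e+02, -1.700000e-03,  1.596412e+02]), 'force': array([-0.7296, -0.4351, -1.7826]), 'grip_width': np.float64(0.0355)}
1016 (array([ 505.4, -237.9]), array([55.4, 42.4]), 70.6) 0.14062985803840333
dock (array([ 504.2, -240.2]), array([121.8, 131.8]), 69.6)
```

>>> move_arm(
  steps=[
    [[0,-0.0018,0.01],0],
    [[0,-0.0018,0.03],0],
    [[0,-0.0018,0.05],0],
    [[0,-0.0018,0.065],0],
    [[0,-0.0018,0.075],0],
    [[0,-0.0018,0.08],0],
    [[0,-0.0018,0.085],0],
    [[0,-0.0018,0.09],0],
    [[0,-0.0018,0.094],0],
    [[0,-0.0018,0.098],0],
    [[0,-0.0018,0.102],0],
    [[0,-0.0018,0.105],0],
    [[0,-0.0018,0.105],0],
    [[0,-0.0018,0.105],0],
  ],
)

```text
time_s: 9.43
tool_pos: [0.5041, -0.2418, 0.0978]
tool_rot: [180.0, 0.0, 159.6]
force: [-0.2, 0.0, -2.0]
grip_width: 0.0355
```

Inside the straight part of the pocket with no side force. Press slowly.

>>> move_arm(
  steps=[
    [[0,0,0.002],0],
    [[0,0,0.004],0],
    [[0,0,0.006],0],
    [[0,0,0.008],0],
    [[0,0,0.01],0],
    [[0,0,0.012],0],
    [[0,0,0.012],0],
  ],
)

```text
time_s: 10.3
tool_pos: [0.5042, -0.2419, 0.0856]
tool_rot: [-180.0, 0.0, 159.6]
force: [1.7, -1.0, 0.9]
grip_width: 0.0351
```

>>> move_arm(
  steps=[
    [[0,0,0.002],0],
    [[0,0,0.004],0],
    [[0,0,0.006],0],
    [[0,0,0.008],0],
    [[0,0,0.009],0],
    [[0,0,0.009],0],
  ],
)

```text
time_s: 11.05
tool_pos: [0.503, -0.2414, 0.0761]
tool_rot: [180.0, -0.1, 159.6]
force: [-0.2, 0.2, -1.9]
grip_width: 0.0354
```

The ball has been passed. About 1.4 mm remains to the floor, so I'll press until it pushes back.

>>> move_arm(
  steps=[
    [[0,0,0.001],0],
    [[0,0,0.002],0],
    [[0,0,0.003],0],
    [[0,0,0.003],0],
  ],
)

```text
time_s: 11.55
tool_pos: [0.5047, -0.242, 0.0748]
tool_rot: [180.0, 0.1, 159.6]
force: [0.2, 1.1, 4.5]
grip_width: 0.0354
```

>>> move_arm(
  steps=[
    [[0,0,0.001],0],
    [[0,0,0.002],0],
    [[0,0,0.002],0],
  ],
)

```text
time_s: 11.92
tool_pos: [0.5061, -0.2421, 0.0744]
tool_rot: [179.9, 0.2, 159.6]
force: [-2.1, 2.0, 11.7]
grip_width: 0.0356
```

It is firmly on the floor at TCP 0.0745, as predicted. I'll ease off the preload and open.

>>> move_arm(
  steps=[
    [[0,0,-0.0015],0],
    [[0,0,-0.003],0],
    [[0,0,-0.003],0],
  ],
)

```text
time_s: 12.3
tool_pos: [0.504, -0.2418, 0.0746]
tool_rot: [180.0, 0.0, 159.6]
force: [-0.2, 0.2, 1.3]
grip_width: 0.0352
```

>>> move_arm(
  steps=[
    [[0,0,0],0],
    [[0,0,0],0],
    [[0,0,0],0],
    [[0,0,0],0],
    [[0,0,0],0],
    [[0,0,0],0],
    [[0,0,0],0],
    [[0,0,0],0],
  ],
  hand=-1,
)

```text
time_s: 13.3
tool_pos: [0.504, -0.2418, 0.0747]
tool_rot: [180.0, 0.0, 159.6]
force: [-1.1, 0.6, 0.4]
grip_width: 0.0866
```

>>> move_arm(
  steps=[
    [[0,0,-0.01],0],
    [[0,0,-0.03],0],
    [[0,0,-0.06],0],
    [[0,0,-0.09],0],
    [[0.03,0,-0.12],0],
    [[0.07,0.0,-0.13],0],
    [[0.1,0.0,-0.13],0],
    [[0.1,0.0,-0.13],0],
    [[0.1,0.0,-0.13],0],
  ],
)

```text
time_s: 14.42
tool_pos: [0.4109, -0.2071, 0.2053]
tool_rot: [180.0, 0.1, 159.6]
force: [-0.3, 0.1, -0.2]
grip_width: 0.0869
```

Run:
```python
from h import *
o=env.get_obs(); print({k:np.round(o[k],4) for k in("time_s","tool_pos","force","grip_width")})
ims=[]
for cam in("top","scene"):
    im,d=env.read_camera(cam); P=pts(cam,d,np.ones(d.shape,bool))
    D=P[(np.hypot(P[:,0]-.504,P[:,1]+.241)<.09)&(P[:,2]<.115)]
    dt=D[(D[:,2]>.058)&(D[:,2]<.067)]; cp=D[(D[:,2]>.09)]
    print(cam,'dock',rect(dt),np.median(dt[:,2]),'cap',len(cp), rect(cp) if len(cp)>3 else '',np.median(cp[:,2]))
    s=D[(np.hypot(D[:,0]-.504,D[:,1]+.241)<.026)&(D[:,2]<.075)]; print(' shoulder z',len(s),np.median(s[:,2]) if len(s) else '')
    S=P[(np.hypot(P[:,0]-.494,P[:,1]-.02)<.04)&(P[:,2]>.08)&(P[:,2]<.095)]; print(' slim cap',len(S),rect(S) if len(S)>3 else '')
    r,c=(170,360) if cam=="top" else (160,90)
    ims.append(cv2.resize(im[r:r+130,c:c+130,::-1],(390,390),interpolation=cv2.INTER_CUBIC))
cv2.imwrite("pics/end.png",cv2.convertScaleAbs(np.hstack(ims),alpha=1.4))
```

```text
{'time_s': np.float64(14.425), 'tool_pos': array([ 0.4109, -0.2071,  0.2053]), 'force': array([-0.2683,  0.0558, -0.2417]), 'grip_width': np.float64(0.0869)}
top dock (array([ 504.1, -241.1]), array([121.9, 132.2]), 69.7) 0.06237827100125026 cap 369 (array([ 503.6, -241.6]), array([37.3, 31.5]), 68.5) 0.09739292856162252
 shoulder z 101 0.06259866973928008
 slim cap 189 (array([493.6,  20. ]), array([31.6, 17.7]), 19.2)
scene dock (array([ 504.6, -240.5]), array([122. , 130.5]), 70.1) 0.06232843456852444 cap 332 (array([ 505.2, -241.3]), array([35.6, 32.8]), 69.7) 0.09688612459632034
 shoulder z 324 0.0621096611359811
 slim cap 127 (array([495.3,  20.1]), array([32.5, 18.4]), 19.2)
```

View pics/end.png

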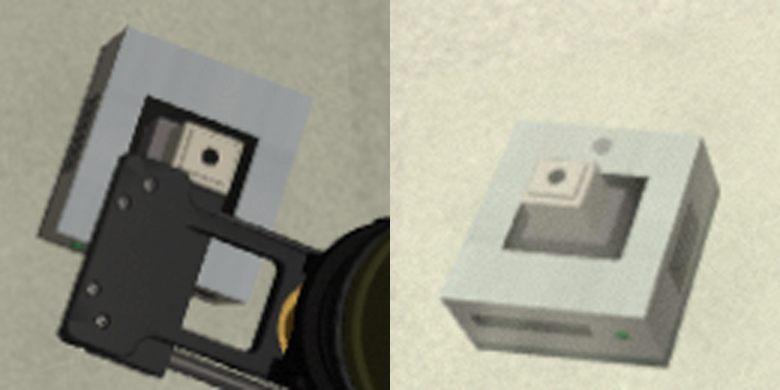

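The cartridge sits upright in the pocket: the cap top is at 97 mm (98 expected), the shoulder is flush with the dock's top, and the slim one has not moved. I'll hand it in.

```bash
python3 -c "
from cell import env
print(env.sign_off())"
```

```text
the job is handed in; nothing more can be done
None
```

The wide cartridge is in the dock pocket, upright and fully home, and the gripper has let go and backed away. I gripped it by the neck at 40 N, lowered it into the pocket and pressed it past the ball. I then pressed on to the floor, with about 12 N showing at the wrist, and eased off before opening.

Last checks, at 14.4 s of the 38 s allowed:
- **Depth:** the shoulder measured 62 mm up, against a dock top of 62 mm. The cap top measured 97 mm, against 98 mm expected and within camera error. The tool stopped on the floor within 1 mm of the height I had worked out.
- **Click:** the ball has no reading of its own, so I inferred it. The resistance rose as the foot passed the ball, fell back to just the cartridge's weight, and then the floor stopped it.
- **Slim cartridge:** its position is unchanged within measuring error.
- **Robot:** it is clear of everything, with forces near zero.

One disagreement along the way: in the first top picture the network labelled the wide cartridge "slim", at low confidence. The measured sizes and the scene camera settled which was which.

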